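# Lay the find box down at the photo stop

## Task

The larger card find box stands on its end on the grey photo base, its lid facing the front edge. Push against the upper part of the lid to tip the box over, so that it lies on its bottom with the lid up, and once it lies there push it along the base until its short end sits square against the aluminium stop rail. Only push the box, never lift it, and leave the other loose things on the desk where they are.

Things in the scene. Friction and masses are not known exactly. Their poses are not given: they have to be found in the camera images.
- find_box: brown lidded card box, rigid, 0.06-0.13 kg, 68x104x45 mm (own x, y, z). Origin: centre of its bottom; own z runs from bottom to lid. It starts standing on a 68x45 mm end, own y up (104 mm tall), own z level, towards the base's front edge within 0.3 rad. Pushed on the upper lid it tips about its foot towards the rail, and falls once its top has moved about 45 mm; it then lies 20 to 60 mm from the rail
- photo_base: grey board fixed to the desk, 270x240 mm (x, y), 6 mm thick, with an aluminium stop rail along its far (+x) edge: 220 mm long along y, 12 mm thick, 18 mm above the board, polished and slippery (friction 0.15; board 0.6), so a box pushed against it squares up. Origin: centre of the underside, at desk height; x points to the rail, z up
- stop_face (a point): middle of the rail's front face, at its foot on the board's upper face: 115 mm ahead (+x) of the photo base's origin, 6 mm up; same axes as the photo base. The box's short end must come to this face
- small_box: small brown lidded card box lying flat, 64x89x40 mm; origin in the middle of its underside; a bystander, to be left alone
- glue_stick: yellow glue stick with a red cap, lying, 24x95x24 mm; origin in the middle of its underside; a bystander, to be left alone
- pen: black ball pen, lying, 10x142x10 mm; origin in the middle of its underside; a bystander, to be left alone
- loupe: black standing loupe with a pale rim, 42 mm across, 36 mm high; origin in the middle of its underside; a bystander, to be left alone
- foam_block: grey foam block, 50x70x50 mm; origin in the middle of its underside; a bystander, to be left alone
- putty: green block of putty, 36x59x23 mm; origin in the middle of its underside; a bystander, to be left alone

How it is judged:
On the way:
1. the box lies on its bottom on the photo base, lid up, at rest, not yet at the rail (angle between find_box's own z axis and vertical below 0.07 rad and height (world z) of find_box below 0.01 m and x of find_box in the frame of photo_base below 0.055 m and linear speed of find_box below 0.01 m/s and angular speed of find_box below 0.1 rad/s), for 0.2 s.
At the end, for the whole second after the job is handed in: The box was first tipped flat short of the rail. It now rests on its bottom on the photo base, lid up (within 4 degrees), a short end against the stop rail (gap at the middle under 6 mm, square within 5 degrees, whole end within the rail's length), at rest (angle between find_box's own z axis and vertical below 0.07 rad and height (world z) of find_box between 0.003 and 0.01 m and x of find_box in the frame of photo_base between 0.057 and 0.067 m and y of find_box in the frame of photo_base between -0.078 and 0.078 m and angle between the y axis of find_box and the x axis of photo_base, either way round below 0.09 rad and linear speed of find_box below 0.01 m/s and angular speed of find_box below 0.1 rad/s); the robot touches nothing.
It fails at once if the box is lifted off the photo base (height (world z) of find_box above 0.078 m or (angle between find_box's own z axis and vertical below 0.2 rad and height (world z) of find_box above 0.026 m)).
It fails at once if the box is tipped over onto its lid (angle between find_box's own z axis and vertical above 2.2 rad).
It fails at once if the box falls onto a side wall (angle between find_box's own x axis and vertical below 0.7 rad or angle between find_box's own x axis and vertical above 2.44 rad).
It fails at once if another loose thing is moved more than 20 mm (distance of any of small_box, glue_stick, pen, loupe, foam_block, putty from where it was at the start of the episode above 0.02 m).
It also fails if it takes over 54 s, if anything falls off the work surface, if the arm or the gripper's body presses on something with over 40 N, if the wrist force passes 120 N, or if a joint passes its speed limit or range.

## Robot

A 6-joint arm with a two-finger parallel gripper is mounted at the origin on a cart in front of the work surface, level with it; the furniture and walls round the work are solid. World frame = base frame: x ahead of the robot, y to its left, z up, the work surface at z = 0. Lengths are in m, angles in rad, forces in N, time in s.
With the tool pointing down it reaches from about 0.25 to 0.775 m from the base axis. Payload 4 kg.
Tool frame: the origin (TCP) lies on the centre line of the jaws, within the pads' length; the fingertips stand 22 mm ahead of it and the grasp point (between the pads) lies 3 mm ahead of it; z points along the fingers, y is the direction in which the jaws open and shut (so a half turn about z gives the same grasp; the last joint's range is limited). The gripper opens to 94 mm and grips with 3 to 60 N. Pads are 16 mm wide; open, the fingers measure 119 mm over their backs; the gripper's body (75 mm by 177 mm) begins 78 mm behind the grasp point.
Start: joints at [1.161, 0.087, 1.371, -0, 1.684, -0.103], TCP at [0.166, 0.524, 0.228] pointing down, gripper open.
Joint ranges: [-3.1, 3.1], [-0.76, 2.03], [0.27, 2.55], [-1.08, 4.22], [0.17, 2.65], [-2.57, 2.57]. Speed limits (rad/s): [2.79, 2.79, 3.14, 3.14, 3.14, 3.14].

## Interface

Orientations are given as [roll, pitch, yaw] about the fixed x, y, z axes, in that order (R = Rz(yaw) Ry(pitch) Rx(roll)).
In Python, from bench import robot gives the robot as it stands. The module is installed in compiled form; this text tells all that it offers.
- The arm moves only by the shell command python3 -m inch 'ROWS'. ROWS is JSON, a list of rows, each an object with "linear": the shift along the world's x, y, z scaled (see below), a list of three; "twist": the turn about the world's z scaled (see below); "gripper": the opening, from 0 (shut) to 1 (fully open). In form: [{"linear": [x, y, z], "twist": twist, "gripper": gripper}, ...]. A call has 1 to 10 rows; each row is the pose to reach, as a shift and turn from the pose commanded when the call began; what a row does not reach only later rows make up. The controller multiplies each number of a shift by 0.1 m and each number of a turn by 60 degrees. A row lasts 1/12 s, in which the tool goes at most 41.7 mm and 7.16 degrees, less where a joint would pass 70% of its speed; a pose out of reach is approached as far as the arm can. A call with a number of a shift or a turn outside -1 to 1 is refused whole. A call with a gripper value outside its range is refused whole. The fingers move at their own pace and stop on an object; the grip force is fixed at half the most. Time passes only in rows, so rows that repeat a pose let the fingers close. It gives the time, the measured TCP pose, the force and the opening at its end, in the units of the state.
- robot.get_obs(): the state, without advancing time (a new reading comes with each control period).
- robot.snapshot(name): name is "scene" or "top" or "wrist"; returns a dict with "image" (420x560x3 uint8, red, green, blue), "depth" (420x560 float32, m along the optical axis (not along the pixel's ray), 0 where there is no reading), "mtx" (3x3 intrinsics, pixels), "rvec" (rotation vector, rad) and "tvec" (3), from world to camera coordinates, as OpenCV has them; the wrist camera has in their place "hand_eye" (4x4, takes a point from camera to tool coordinates, whose origin is the TCP and whose axes are the flange's). Camera axes: x right, y down, z forward; pixel columns grow to the right and rows downward; lengths in m; the calibration is good to about 2 mm. A picture is of the moment at which its call begins: read the wrist's pose just before it.
- robot.close_job(): hands the job in, once; it reports no verdict.
The state is a dict: "time": time; "joint_positions": joint angles; "qvel": joint speeds; "joint_torque": joint torques, N m; "tool_pos": TCP position; "ee_rot": TCP orientation; "wrist_force": force on the tool from outside, world axes, zero at the start; "wrist_torque": the same for the moment, N m; "width": finger opening in m.
Only numpy, scipy, OpenCV 4.12 (cv2) and the standard library are available. Lean on these libraries where they do the work, as an engineer would, in place of code of your own. Each camera call takes 0.05 s, during which the arm holds its last target.

## Working session

There is one attempt and no reset: what is moved stays moved. The work goes in short steps, Python scripts to look and compute and a shell command to move; the robot and the scene stay as the last step left them, time stands still between calls to the robot, and variables do not carry over. Pictures are saved under pics/ and viewed, and the job is handed in when it is done.

```bash
mkdir -p pics; ls; cat > h.py <<'E'
import numpy as np,cv2
from bench import robot
def snap(n,f):
    s=robot.snapshot(n); cv2.imwrite('pics/'+f+'.png',cv2.cvtColor(s['image'],cv2.COLOR_RGB2BGR)); np.savez('pics/'+f+'.npz',**{k:np.asarray(v) for k,v in s.items()}); return s
def world(s):
    d=np.asarray(s['depth']);K=np.asarray(s['mtx']);R=cv2.Rodrigues(np.asarray(s['rvec'],float))[0];t=np.asarray(s['tvec'],float).ravel()
    v,u=np.mgrid[:d.shape[0],:d.shape[1]]
    P=np.stack([(u-K[0,2])/K[0,0]*d,(v-K[1,2])/K[1,1]*d,d],-1)
    return (P-t)@R
E
python3 - <<'E'
from h import *
print(robot.get_obs())
for n in('scene','top'):
    s=snap(n,n+'0'); 
    for k in('mtx','rvec','tvec'):print(k,s[k])
E
```

```text
pics
{'time': 0.0, 'joint_positions': array([ 1.16089782e+00,  8.79134264e-02,  1.37224682e+00,  9.47668181e-06,
        1.68358691e+00, -1.03140051e-01]), 'qvel': array([-2.08361067e-04,  2.44405179e-04,  4.76722068e-04, -5.70919858e-04,
        5.79364155e-05, -5.75985145e-04]), 'joint_torque': array([-1.28003328e-03, -3.40186429e+01, -3.02425289e+01,  7.18337204e-02,
        3.31286550e-02, -1.73275453e-04]), 'tool_pos': array([0.16590559, 0.52385638, 0.22633062]), 'ee_rot': array([-3.13945057e+00, -2.31190041e-04,  2.83483500e+00]), 'wrist_force': array([-0.28777809, -0.3527355 , -0.12783446]), 'wrist_torque': array([-0.00284522,  0.03796261, -0.02936186]), 'width': 0.09419814841093792}
mtx [[394.89174692   0.         279.46537561]
 [  0.         394.89174692 205.14719545]
 [  0.           0.           1.        ]]
rvec [ 1.9738001  -0.7372903   0.45208858]
tvec [-0.41637847  0.21117038  0.64038838]
mtx [[522.17609368   0.         273.67750879]
 [  0.         522.17609368 209.33997993]
 [  0.           0.           1.        ]]
rvec [ 2.16438318 -2.10850325  0.10502626]
tvec [0.00689973 0.58257889 1.07704293]
```

View pics/scene0.png

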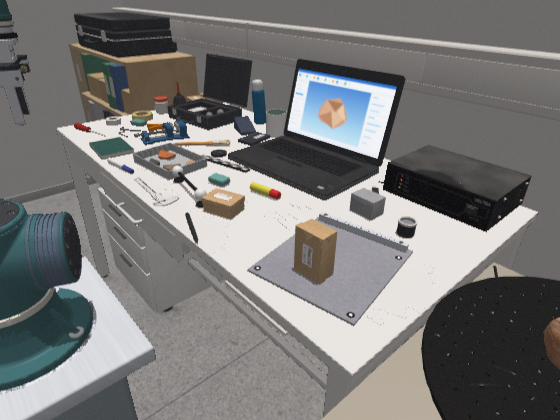

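View pics/top0.png

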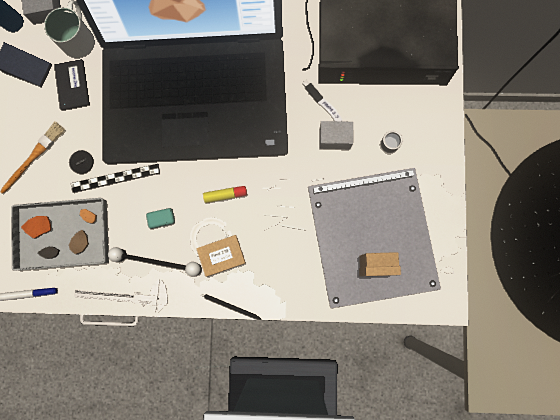

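The top view shows the box upright at about (381,264), the base centred near (374,238), and the rail running from (314,188) to (413,173). Next I'll measure these.

```bash
python3 - <<'E'
from h import *
s=dict(np.load('pics/top0.npz'));W=world(s);im=s['image']
np.set_printoptions(precision=4,suppress=True)
for u,v in[(318,204),(412,188),(432,283),(336,301),(340,240),(500,100),(300,290),(380,258),(366,266),(398,258),(350,186),(250,250),(337,135)]:print((u,v),W[v,u],im[v,u])
roi=np.zeros(W.shape[:2],bool);roi[160:320,295:460]=1
Z=W[...,2]
def fit(m,name):
    c=W[m][:,:2].astype(np.float32);r=cv2.minAreaRect(c);print(name,m.sum(),r,cv2.boxPoints(r).tolist(),np.median(Z[m]))
fit(roi&(Z>.095)&(Z<.13),'boxtop')
g=roi&(Z>.0195)&(Z<.035)&(np.mgrid[:420,:560][0]<200);fit(g,'rail')
hsv=cv2.cvtColor(im,cv2.COLOR_RGB2HSV)
m=roi&(im.max(2)<160)&(hsv[...,1]<60)&(Z<.03)
m=cv2.morphologyEx(m.astype(np.uint8),cv2.MORPH_OPEN,np.ones((5,5)))>0
fit(m,'base')
# ray at z=.006
K=s['mtx'];R=cv2.Rodrigues(s['rvec'])[0];t=s['tvec'];C=-R.T@t;print('C',C)
def ray(u,v,z):
    d=R.T@np.linalg.inv(K)@[u,v,1];return C+d*(z-C[2])/d[2]
for p in[(318,204),(412,188),(432,283),(336,301)]:print(p,ray(*p,.006)[:2])
for p in[(308,186),(413,169),(440,290),(331,307)]:print('corner',p,ray(*p,.006)[:2])
q=cv2.resize(im[150:320,290:460],None,fx=3.5,fy=3.5,interpolation=cv2.INTER_CUBIC);cv2.imwrite('pics/c0.png',q[...,::-1])
E
```

```text
(318, 204) [ 0.6004 -0.0737  0.0083] [255 255 255]
(412, 188) [ 0.6411 -0.2788  0.0061] [255 255 255]
(432, 283) [ 0.4358 -0.3205  0.0036] [255 255 255]
(336, 301) [ 0.3918 -0.1158  0.0056] [255 255 255]
(340, 240) [ 0.5228 -0.1228  0.0063] [159 153 152]
(500, 100) [ 1.1077 -0.7681 -0.725 ] [62 57 52]
(300, 290) [ 0.4128 -0.0384  0.0032] [232 225 210]
(380, 258) [ 0.4816 -0.1925  0.1061] [188 148 102]
(366, 266) [ 0.4652 -0.1651  0.1063] [126  99  71]
(398, 258) [ 0.4825 -0.2275  0.1072] [135 108  79]
(350, 186) [ 0.6395 -0.1416  0.0223] [104 102  98]
(250, 250) [0.4962 0.0729 0.0001] [232 225 208]
(337, 135) [ 0.7449 -0.1097  0.0504] [165 159 152]
boxtop 789 ((0.4702792465686798, -0.1963520348072052), (0.04454594850540161, 0.0684296190738678), 3.602360486984253) [[0.4459005296230316, -0.163604274392128], [0.45020005106925964, -0.23189868032932281], [0.494657963514328, -0.2290997952222824], [0.4903584420681, -0.16080538928508759]] 0.1088495367190378
rail 567 ((0.6502490043640137, -0.16955864429473877), (0.01288562174886465, 0.21985141932964325), 11.428755760192871) [[0.6221522688865662, -0.06308919936418533], [0.6657156348228455, -0.2785813808441162], [0.6783457398414612, -0.2760280966758728], [0.6347823739051819, -0.06053590774536133]] 0.02402056782590033
base 7604 ((0.5201137065887451, -0.2089800387620926), (0.24447409808635712, 0.21805229783058167), 9.206048965454102) [[0.38200855255126953, -0.12091435492038727], [0.41689372062683105, -0.33615800738334656], [0.6582188606262207, -0.2970457077026367], [0.6233336925506592, -0.08180207014083862]] 0.0062243959637217836
C [ 0.4352 -0.0181  1.1444]
(318, 204) [ 0.6007 -0.0738]
(412, 188) [ 0.6411 -0.2788]
(432, 283) [ 0.4358 -0.3199]
(336, 301) [ 0.3918 -0.1158]
corner (308, 186) [ 0.6404 -0.051 ]
corner (413, 169) [ 0.6836 -0.2813]
corner (440, 290) [ 0.4215 -0.3367]
corner (331, 307) [ 0.3788 -0.1053]
```

View pics/c0.png

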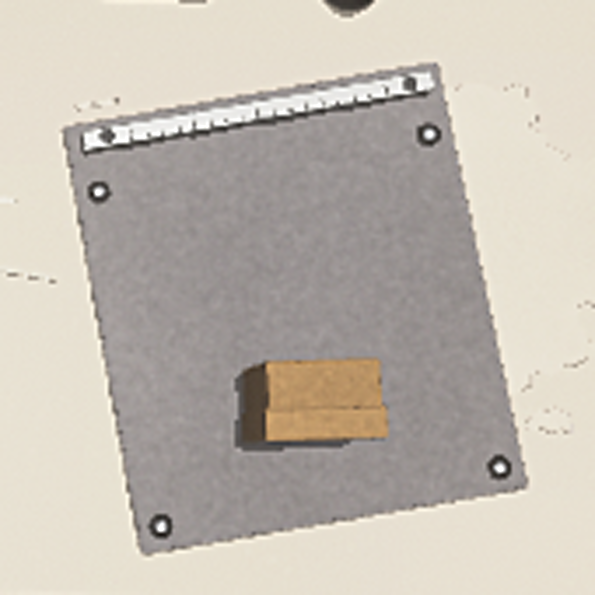

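```bash
python3 -m inch '[{"linear":[0.1,-0.3,0],"twist":0.1,"gripper":0.35},{"linear":[0.2,-0.6,0],"twist":0.2,"gripper":0.35},{"linear":[0.3,-0.95,0],"twist":0.3,"gripper":0.35},{"linear":[0.3,-1,0],"twist":0.353,"gripper":0.35}]'
python3 -m inch '[{"linear":[0.1,-0.33,0],"twist":0,"gripper":0.35},{"linear":[0.2,-0.66,0],"twist":0,"gripper":0.35},{"linear":[0.3,-1,0],"twist":0,"gripper":0.35}]'
python3 -m inch '[{"linear":[0.1,-0.33,0],"twist":0,"gripper":0.35},{"linear":[0.2,-0.66,0],"twist":0,"gripper":0.35},{"linear":[0.3,-1,0],"twist":0,"gripper":0.35}]'
python3 -m inch '[{"linear":[0.1,-0.33,0],"twist":0,"gripper":0.35},{"linear":[0.2,-0.66,0],"twist":0,"gripper":0.35},{"linear":[0.3,-1,0],"twist":0,"gripper":0.35}]'
python3 -m inch '[{"linear":[0.1,-0.33,0],"twist":0,"gripper":0.35},{"linear":[0.2,-0.66,0],"twist":0,"gripper":0.35},{"linear":[0.3,-1,0],"twist":0,"gripper":0.35},{"linear":[0.3,-1,0],"twist":0,"gripper":0.35},{"linear":[0.3,-1,0],"twist":0,"gripper":0.35}]'
```

```text
time: 0.43
tool_pos: [0.1969, 0.4203, 0.2269]
ee_rot: [-3.138, 0.0, -3.077]
wrist_force: [-0.3, 1.7, 0.2]
width: 0.0709
time: 0.68
tool_pos: [0.2259, 0.3229, 0.2268]
ee_rot: [-3.141, -0.001, -3.077]
wrist_force: [0.4, 0.8, 0.6]
width: 0.0506
time: 0.93
tool_pos: [0.2558, 0.2228, 0.227]
ee_rot: [-3.141, -0.0, -3.078]
wrist_force: [0.3, -0.9, -0.7]
width: 0.0337
time: 1.18
tool_pos: [0.2858, 0.1229, 0.2272]
ee_rot: [3.141, 0.0, -3.078]
wrist_force: [0.6, 0.5, 0.3]
width: 0.033
time: 1.6
tool_pos: [0.316, 0.0228, 0.227]
ee_rot: [3.141, -0.001, -3.085]
wrist_force: [0.6, 1.1, 0.7]
width: 0.0331
```

```bash

python3 -m inch '[{"linear":[0.1,-0.33,0],"twist":0,"gripper":0.35},{"linear":[0.2,-0.66,0],"twist":0,"gripper":0.35},{"linear":[0.3,-1,0],"twist":0,"gripper":0.35}]'
python3 -m inch '[{"linear":[0.1,-0.33,0],"twist":0,"gripper":0.35},{"linear":[0.2,-0.66,0],"twist":0,"gripper":0.35},{"linear":[0.3,-1,0],"twist":0,"gripper":0.35},{"linear":[0.3,-1,0],"twist":0,"gripper":0.35}]'
python3 -m inch '[{"linear":[0.12,-0.24,-0.25],"twist":0,"gripper":0.35},{"linear":[0.12,-0.24,-0.6],"twist":0,"gripper":0.35},{"linear":[0.12,-0.24,-0.95],"twist":0,"gripper":0.35},{"linear":[0.12,-0.24,-1],"twist":0,"gripper":0.35},{"linear":[0.12,-0.24,-1],"twist":0,"gripper":0.35},{"linear":[0.12,-0.24,-1],"twist":0,"gripper":0.35}]'
python3 - <<'E'
from h import *
snap('scene','s1');print(robot.get_obs()['joint_positions'])
E
```

```text
time: 1.85
tool_pos: [0.3464, -0.0747, 0.2275]
ee_rot: [3.141, 0.001, -3.073]
wrist_force: [0.5, 1.0, -0.1]
width: 0.0332
time: 2.18
tool_pos: [0.3774, -0.1782, 0.2264]
ee_rot: [-3.141, -0.002, -3.081]
wrist_force: [-0.4, 0.7, 0.8]
width: 0.0328
time: 2.68
tool_pos: [0.389, -0.1986, 0.1288]
ee_rot: [-3.141, 0.001, -3.076]
wrist_force: [-0.6, 0.4, 0.7]
width: 0.0326
[-6.02844707e-01 -1.28980763e-01  1.77774602e+00  2.69857551e-04
  1.48902315e+00 -2.23849423e+00]
```

View pics/s1.png

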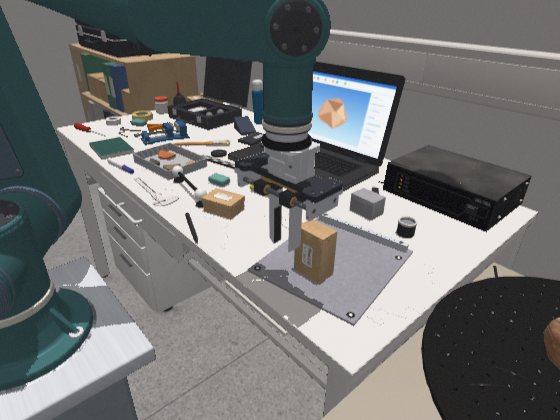

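```bash

python3 -m inch '[{"linear":[0.1,-0.02,-0.2],"twist":0,"gripper":0.35},{"linear":[0.3,-0.01,-0.2],"twist":0,"gripper":0.35},{"linear":[0.4,0,-0.2],"twist":0,"gripper":0.35},{"linear":[0.45,0,-0.2],"twist":0,"gripper":0.35},{"linear":[0.5,0,-0.2],"twist":0,"gripper":0.35},{"linear":[0.55,0.01,-0.2],"twist":0,"gripper":0.35},{"linear":[0.6,0.01,-0.2],"twist":0,"gripper":0.35},{"linear":[0.65,0.02,-0.2],"twist":0,"gripper":0.35},{"linear":[0.7,0.02,-0.2],"twist":0,"gripper":0.35},{"linear":[0.7,0.02,-0.2],"twist":0,"gripper":0.35}]'
python3 - <<'E'
from h import *
snap('scene','s2')
E
```

```text
time: 3.57
tool_pos: [0.4589, -0.1977, 0.1076]
ee_rot: [-3.142, 0.001, -3.078]
wrist_force: [-0.0, -0.0, -0.4]
width: 0.033
```

View pics/s2.png

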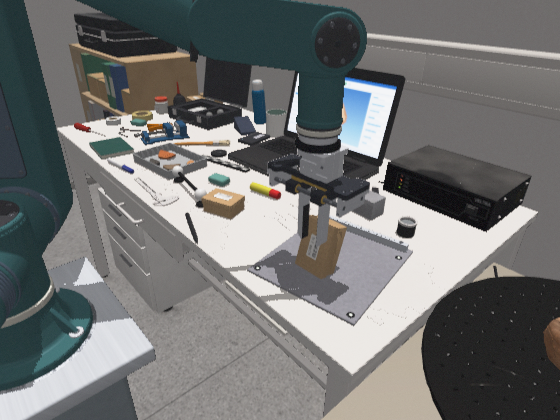

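The box at (320,248) is tilting forward as intended, with the fingers on its upper lid. I'll keep pushing in the same direction.

```bash

python3 -m inch '[{"linear":[0.05,0,0],"twist":0,"gripper":0.35},{"linear":[0.1,0.01,0],"twist":0,"gripper":0.35},{"linear":[0.15,0.01,0],"twist":0,"gripper":0.35},{"linear":[0.2,0.01,0],"twist":0,"gripper":0.35},{"linear":[0.25,0.02,0],"twist":0,"gripper":0.35},{"linear":[0.25,0.02,0],"twist":0,"gripper":0.35},{"linear":[0.25,0.02,0],"twist":0,"gripper":0.35}]'
python3 - <<'E'
from h import *
snap('scene','s3')
E
```

```text
time: 4.2
tool_pos: [0.4833, -0.1956, 0.1074]
ee_rot: [3.141, -0.0, -3.078]
wrist_force: [-0.1, 0.5, 0.4]
width: 0.0329
```

View pics/s3.png

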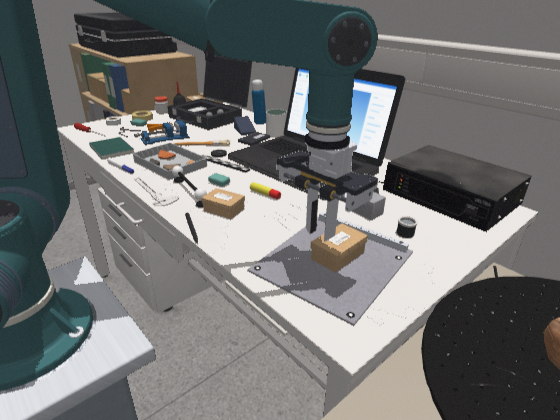

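The box has tipped and lies flat with its lid up at (340,248), clear of the rail. I'll back off and measure its pose.

```bash

python3 -m inch '[{"linear":[-0.3,-0.02,0],"twist":0,"gripper":0.35},{"linear":[-0.7,-0.05,0],"twist":0,"gripper":0.35},{"linear":[-0.9,-0.06,0],"twist":0.05,"gripper":0.35},{"linear":[-0.9,-0.06,0],"twist":0.128,"gripper":0.35},{"linear":[-0.9,-0.06,0],"twist":0.128,"gripper":0.35}]'
cat > m.py <<'E'
from h import *
import sys
f=sys.argv[1]
s=snap('top',f);W=world(s);im=s['image'];Z=W[...,2]
hsv=cv2.cvtColor(im,cv2.COLOR_RGB2HSV)
roi=np.zeros(Z.shape,bool);roi[170:320,300:450]=1
m=roi&(Z>.042)&(Z<.06)&(hsv[...,1]>50)
m=cv2.morphologyEx(m.astype(np.uint8),cv2.MORPH_OPEN,np.ones((3,3)))>0
r=cv2.minAreaRect(W[m][:,:2].astype(np.float32));print(m.sum(),r,np.median(Z[m]))
p=cv2.boxPoints(r);a=np.deg2rad(11.3);ex=np.array([np.cos(a),np.sin(a)]);ey=np.array([-ex[1],ex[0]]);O=np.array([.5312,-.1935])
print('base frame corners',[((q-O)@ex,(q-O)@ey) for q in p],'ctr',(r[0]-O)@ex,(r[0]-O)@ey)
cv2.imwrite('pics/%sc.png'%f,cv2.resize(im[110:330,270:470],None,fx=2.7,fy=2.7,interpolation=cv2.INTER_CUBIC)[...,::-1])
E
python3 m.py t4
```

```text
time: 4.67
tool_pos: [0.392, -0.2017, 0.1076]
ee_rot: [-3.141, 0.0, -2.945]
wrist_force: [0.2, -0.5, 0.2]
width: 0.033
1372 ((0.5479002594947815, -0.19174426794052124), (0.10419825464487076, 0.06911434978246689), 3.2184078693389893) 0.05083605871842354
base frame corners [(np.float64(-0.030003020569967967), np.float64(0.03998758763292961)), (np.float64(-0.03971930877748121), np.float64(-0.028440383071275808)), (np.float64(0.06344408772435942), np.float64(-0.04308889151697308)), (np.float64(0.07316037593187266), np.float64(0.025339079187232334))] ctr 0.01672054818949282 -0.0015506548618468188
```

View pics/t4c.png

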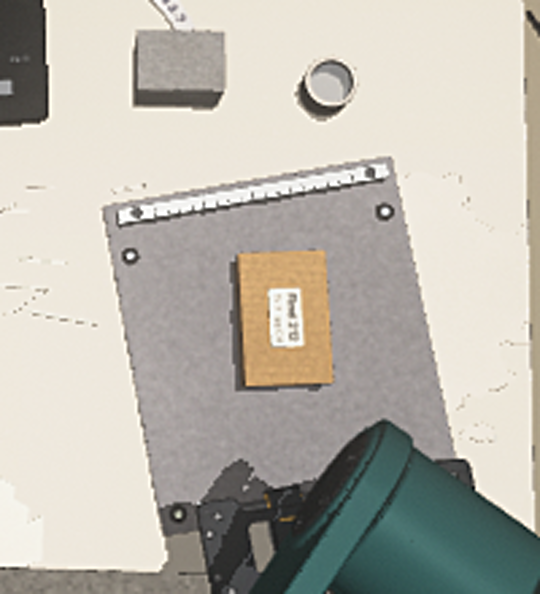

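Lid up; the box centre is about 46 mm short of its final position and the box is turned 8° off the base. I'll lower behind it and push along the base's x with both fingers.

```bash

python3 -m inch '[{"linear":[0.03,-0.15,-0.3],"twist":0,"gripper":0.35},{"linear":[0.03,-0.15,-0.6],"twist":0,"gripper":0.35},{"linear":[0.03,-0.15,-0.68],"twist":0,"gripper":0.35},{"linear":[0.2,-0.11,-0.68],"twist":0,"gripper":0.35},{"linear":[0.42,-0.07,-0.68],"twist":0,"gripper":0.35},{"linear":[0.62,-0.03,-0.68],"twist":0,"gripper":0.35},{"linear":[0.62,-0.03,-0.68],"twist":0,"gripper":0.35},{"linear":[0.62,-0.03,-0.68],"twist":0,"gripper":0.35}]'
python3 -m inch '[{"linear":[0.1,0.02,0],"twist":0,"gripper":0.35},{"linear":[0.2,0.04,0],"twist":0,"gripper":0.35},{"linear":[0.26,0.05,0],"twist":0,"gripper":0.35},{"linear":[0.32,0.06,0],"twist":0,"gripper":0.35},{"linear":[0.38,0.08,0],"twist":0,"gripper":0.35},{"linear":[0.44,0.09,0],"twist":0,"gripper":0.35},{"linear":[0.5,0.1,0],"twist":0,"gripper":0.35},{"linear":[0.5,0.1,0],"twist":0,"gripper":0.35}]'
python3 m.py t5
```

```text
time: 5.38
tool_pos: [0.4559, -0.2044, 0.0399]
ee_rot: [3.141, -0.0, -2.944]
wrist_force: [0.2, -0.0, -0.3]
width: 0.0328
time: 6.05
tool_pos: [0.5063, -0.1945, 0.0396]
ee_rot: [-3.142, 0.001, -2.944]
wrist_force: [0.4, -0.4, 0.3]
width: 0.0327
683 ((0.5680236220359802, -0.1796831488609314), (0.10249382257461548, 0.06757423281669617), 11.000116348266602) 0.050776061125420206
base frame corners [(np.float64(-0.01225225684939786), np.float64(0.04038844159003337)), (np.float64(-0.012605925166227959), np.float64(-0.027184858019021364)), (np.float64(0.08988654136046907), np.float64(-0.027721321576167343)), (np.float64(0.09024020967729918), np.float64(0.039851978032887383))] ctr 0.038817142255535605 0.006333560006933012
```

View pics/t5c.png

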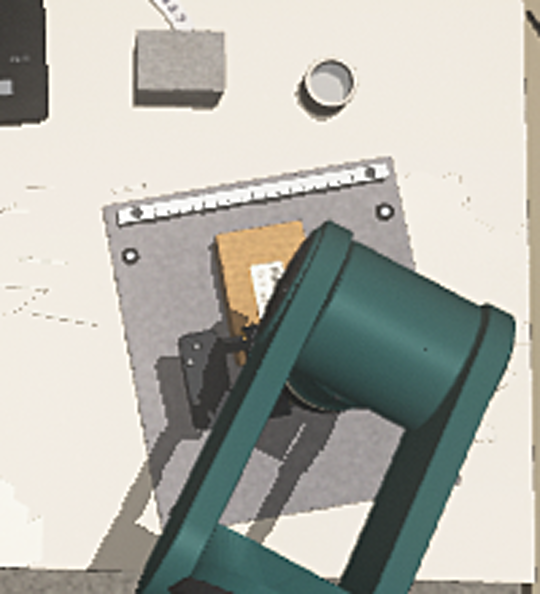

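The box is square to the rail with about 24 mm to go. I'll push 21 mm now, then take small steps while watching the force.

```bash

python3 -m inch '[{"linear":[0.05,0.01,0],"twist":0,"gripper":0.35},{"linear":[0.1,0.02,0],"twist":0,"gripper":0.35},{"linear":[0.15,0.03,0],"twist":0,"gripper":0.35},{"linear":[0.18,0.035,0],"twist":0,"gripper":0.35},{"linear":[0.21,0.04,0],"twist":0,"gripper":0.35},{"linear":[0.21,0.04,0],"twist":0,"gripper":0.35}]'
python3 m.py t6
python3 -m inch '[{"linear":[0.01,0.002,0],"twist":0,"gripper":0.35},{"linear":[0.02,0.004,0],"twist":0,"gripper":0.35},{"linear":[0.02,0.004,0],"twist":0,"gripper":0.35}]'
```

```text
time: 6.6
tool_pos: [0.5268, -0.1906, 0.0395]
ee_rot: [3.142, 0.001, -2.944]
wrist_force: [-0.9, -0.1, 0.6]
width: 0.0327
608 ((0.6001690030097961, -0.1737310290336609), (0.07759268581867218, 0.06782267987728119), 11.545565605163574) 0.050737723358451
base frame corners [(np.float64(0.03256437896157562), np.float64(0.039616280107782675)), (np.float64(0.03285502269922932), np.float64(-0.02820578167482107)), (np.float64(0.11044695898492037), np.float64(-0.027873215103873902)), (np.float64(0.11015631524726667), np.float64(0.039948846678729846))] ctr 0.07150566897324799 0.005871532501954388
time: 6.9
tool_pos: [0.5282, -0.1903, 0.0395]
ee_rot: [3.142, 0.0, -2.945]
wrist_force: [0.3, 0.3, -1.0]
width: 0.0326
```

```bash

python3 -m inch '[{"linear":[0.01,0.002,0],"twist":0,"gripper":0.35},{"linear":[0.015,0.003,0],"twist":0,"gripper":0.35},{"linear":[0.015,0.003,0],"twist":0,"gripper":0.35}]'
python3 -m inch '[{"linear":[0.01,0.002,0],"twist":0,"gripper":0.35},{"linear":[0.01,0.002,0],"twist":0,"gripper":0.35}]'
python3 m.py t7
```

```text
time: 7.15
tool_pos: [0.5296, -0.19, 0.0395]
ee_rot: [3.142, 0.0, -2.945]
wrist_force: [-0.7, 0.6, 0.4]
width: 0.0331
time: 7.32
tool_pos: [0.5308, -0.1898, 0.0395]
ee_rot: [3.142, 0.0, -2.945]
wrist_force: [0.2, -0.5, -0.7]
width: 0.0329
593 ((0.6037228107452393, -0.1720435619354248), (0.07762154191732407, 0.06669434905052185), 10.899870872497559) 0.050971395998549794
base frame corners [(np.float64(0.036744244535748), np.float64(0.040447348949042006)), (np.float64(0.0362785381659593), np.float64(-0.026245399268881354)), (np.float64(0.11389823067168266), np.float64(-0.026787483846721014)), (np.float64(0.11436393704147135), np.float64(0.03990526437120234))] ctr 0.07532123760371531 0.006829932551160496
```

View pics/t7c.png

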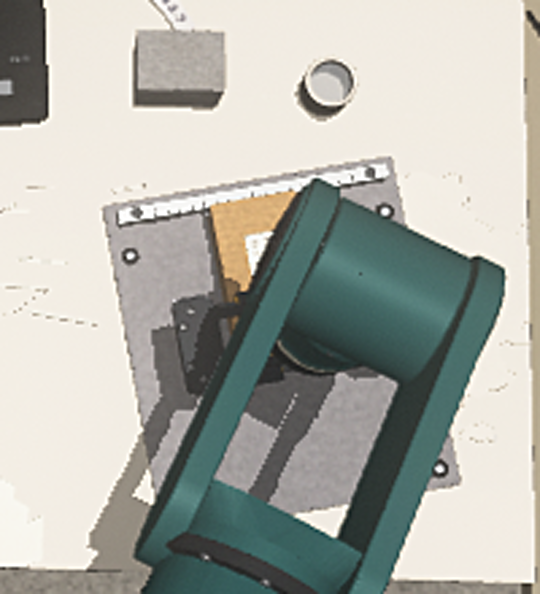

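```bash

python3 -m inch '[{"linear":[0.01,0.002,0],"twist":0,"gripper":0.35},{"linear":[0.01,0.002,0],"twist":0,"gripper":0.35}]'
python3 -m inch '[{"linear":[0.007,0.0014,0],"twist":0,"gripper":0.35},{"linear":[0.007,0.0014,0],"twist":0,"gripper":0.35}]'
```

```text
time: 7.53
tool_pos: [0.5318, -0.1896, 0.0395]
ee_rot: [3.142, 0.0, -2.945]
wrist_force: [-0.2, -0.8, 1.0]
width: 0.0326
time: 7.7
tool_pos: [0.532, -0.1895, 0.0395]
ee_rot: [3.141, -0.001, -2.945]
wrist_force: [-2.8, -1.0, 1.4]
width: 0.0333
```

The force has risen to about 3 N along -x and the TCP has stalled, so the box is against the rail. I'll back straight off, raise the arm and check.

```bash

python3 -m inch '[{"linear":[-0.1,-0.02,0],"twist":0,"gripper":0.35},{"linear":[-0.4,-0.08,0],"twist":0,"gripper":0.35},{"linear":[-0.8,-0.16,0],"twist":0,"gripper":0.35},{"linear":[-0.98,-0.196,0],"twist":0,"gripper":0.35},{"linear":[-0.98,-0.196,0.4],"twist":0,"gripper":0.35},{"linear":[-0.98,-0.196,0.8],"twist":0,"gripper":0.35},{"linear":[-0.98,-0.196,1],"twist":0,"gripper":0.35},{"linear":[-0.98,-0.196,1],"twist":0,"gripper":0.35}]'
python3 -m inch '[{"linear":[-0.4,0,0.1],"twist":0,"gripper":0.35},{"linear":[-0.4,0,0.1],"twist":0,"gripper":0.35},{"linear":[-0.4,0,0.1],"twist":0,"gripper":0.35},{"linear":[-0.4,0,0.1],"twist":0,"gripper":0.35}]'
python3 m.py t8
python3 -c "
from h import *
snap('scene','s8')"
```

```text
time: 8.37
tool_pos: [0.4367, -0.2109, 0.1458]
ee_rot: [-3.133, 0.009, -2.945]
wrist_force: [0.8, -0.3, -0.0]
width: 0.0328
time: 8.7
tool_pos: [0.3942, -0.2089, 0.1489]
ee_rot: [3.141, 0.0, -2.945]
wrist_force: [0.1, 1.0, -0.2]
width: 0.0328
1347 ((0.5925970077514648, -0.17569811642169952), (0.1045311838388443, 0.06923820823431015), 11.624307632446289) 0.050770703056673736
base frame corners [(np.float64(0.011234326563603464), np.float64(0.03974900397470744)), (np.float64(0.011626241529313847), np.float64(-0.02948811037778172)), (np.float64(0.11615570591521378), np.float64(-0.028896441875319083)), (np.float64(0.1157637909495034), np.float64(0.040340672477170075))] ctr 0.06369501623940861 0.005426281049694177
```

View pics/t8c.png

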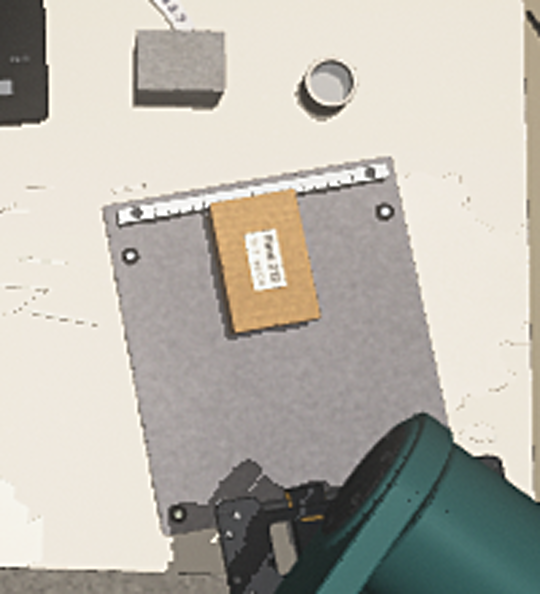

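View pics/s8.png

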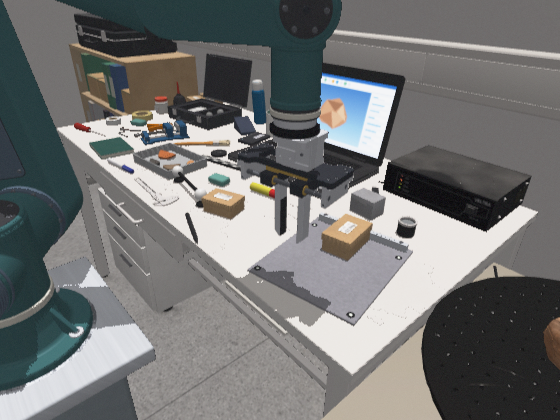

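The box is lid up with its short end against the rail at (345,232) in the scene view, within half a degree of square. The bystanders look unmoved and the gripper is clear of everything. I'll hand in.

```bash
python3 -c "
from bench import robot
print(robot.close_job())"
```

```text
the job is handed in; nothing more can be done
None
```

The box is tipped onto its bottom, lid up, with its short end against the stop rail, and the job is handed in at about 8.8 s. The hand-in reports no verdict, so the results below rest on my own camera and force checks.

- **Tipping:** I pushed the upper lid with two part-open fingers. The box fell flat short of the rail, with its centre at x ≈ 0.017 m in the base frame.
- **Pushing to the rail:** It was turned about 8° at first and squared up as I pushed it along the base. I stopped when the wrist force rose to about 3 N at the rail, then backed off and raised the arm.
- **Final position:** The last top view put the box centre at about x = 0.063–0.064 m, y = 0.005 m in the base frame. The end is within about 0.5° of square, and the top sits at z ≈ 0.051 m, as it should lying flat on the base.
- **Rail contact:** The measured front end came out about 1 mm past the rail face. That is within the 2 mm calibration error, and fits the box touching the rail.
- **Bystanders:** They looked unmoved in the final pictures, but I did not measure them.

No check failed.

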